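# Start a degassing run: power, loaded station, go

## Robot

A 7-joint arm with a two-finger parallel gripper is mounted at the origin on the work surface. World frame = base frame: x ahead of the robot, y to its left, z up, the work surface at z = 0. Lengths are in mm, angles in rad, forces in N, time in s.
With the tool pointing down it reaches from about 350 to 900 mm from the base axis. Payload 8.1 kg.
Tool frame: the origin (TCP) lies midway between the tips of the shut fingers; the grasp point (between the pads) lies 19 mm behind it; z points along the fingers, y is the line along which they close (so a half turn about z gives the same grasp; the last joint's range is limited). The gripper opens to 85 mm and grips with 20 to 120 N. Pads are 22 mm wide; open, the fingers measure 114 mm over their backs; the gripper's body (76 mm by 85 mm) begins 54 mm behind the grasp point. The pads swing forward as they close: fully open they stand 13 mm farther back than shut.
Start: joints at [1.199, 0.434, 0.025, 1.573, -0.012, 1.134, -0.075], TCP at [165.96, -602.577, 231.323] pointing down, gripper open.
Joint ranges: [-2.62, 2.62], [-0.44, 2.09], [-1.27, 1.32], [0.08, 2.57], [-1.32, 4.46], [0.12, 2], [-2.74, 2.74]. Speed limits (rad/s): [2.22, 2.22, 3.01, 3.01, 3.14, 3.14, 3.14].

## Interface

Orientations are given as a rotation vector (axis times angle).
In Python, from cell import env, eyes gives the robot as it stands.
- The arm moves only by the shell command python3 -m inch 'ROWS' [FORCE]. ROWS is JSON, a list of rows, each a list of 3 entries, a list of its own where there are three numbers: the turn, a rotation vector about the tool's x, y, z in rad, then the shift along the tool's x, y, z in mm, then the closure, from -1 (fully open) to 1 (shut). A call has exactly 5 rows; each row shifts and turns the commanded pose from where the row before left it, along the tool's axes as they then stand; what a row does not reach is not made up. A row lasts 1/12 s, in which the tool goes at most 41.7 mm and 7.16 degrees, less where a joint would pass 70% of its speed; a pose out of reach is approached as far as the arm can. A call with a gripper value outside its range is refused whole. The fingers move at their own pace and stop on an object; FORCE is the grip in N (left out, the last holds). Time passes only in rows, so rows that do not move let the fingers close, or fill a call up. It gives the time, the measured TCP pose, the force, the opening and the grip force at its end, in the units of the state.
- env.get_state(): the state, without advancing time (a new reading comes with each control period).
- eyes.grab_frame(name): name is "side" or "top" or "wrist"; returns a dict with "img" (400x640x3 uint8, red, green, blue), "vertical_fov" (degrees; the focal length in pixels is half the picture's height over the tangent of half this angle, whatever the lens; pixels are square), "cx", "cy" (the principal point, pixels), "eye" and "orientation" of the camera in the world; the wrist camera has in their place "hand_eye" (4x4, takes a point from camera to tool coordinates, whose origin is the TCP and whose axes are the flange's). Camera axes: x right, y down, z forward; pixel columns grow to the right and rows downward; lengths in mm; the calibration is good to about 2 mm. A picture is of the moment at which its call begins: read the wrist's pose just before it. There is no depth.
- env.close_job(): hands the job in; it is judged then, once.
The state is a dict: "time_s": time; "joint_pos": joint angles; "joint_velocities": joint speeds; "tau": joint torques, N m; "tcp_pos": TCP position; "tool_rot": TCP orientation; "ft_force": force on the tool from outside, world axes, zero at the start; "wrist_torque": the same for the moment, N m; "grip_width": finger opening in mm; "gripper_force": force on a finger pad.
Only numpy, scipy, OpenCV 4.12 (cv2) and the standard library are available. Lean on these libraries where they do the work, as an engineer would, in place of code of your own. Each camera call takes 0.05 s, during which the arm holds its last target. There are 200 camera calls.

## Task

Start the degassing run with closed fingers, picking nothing up: first switch on the power box by pushing down the raised half of its orange rocker until it has tipped fully over, then push the blue key directly in front of the port that holds the glass sample tube until it stays fully down, and last press the green start button fully in and let it spring back. Do not press the red stop button or the other two blue keys, and leave the tube, the two black plugs and the amber jar where they stand.

Things in the scene. Friction and masses are not known exactly. Their poses are not given: they have to be found in the camera images.
- unit: Degassing unit, fixed, 240 x 240 mm; origin at centre of underside, x away from the robot (within 0.25 rad), y left. White strip in front (x -120 to +20 mm, 70 mm high) with three blue keys at x = -65, y = +70, 0, -70 mm; aluminium block behind (x to +120 mm, 90 mm high), ports at x = +60 mm, same y. A thin blue line joins each key to its port.
- port0 (a point): Centre of the mouth of the left (+y) port (18 mm hole, 30 mm deep) in the aluminium block, 90 mm above the bench; its key is key0.
- port1 (a point): Centre of the mouth of the middle port (18 mm hole, 30 mm deep) in the aluminium block, 90 mm above the bench; its key is key1.
- port2 (a point): Centre of the mouth of the right (-y) port (18 mm hole, 30 mm deep) in the aluminium block, 90 mm above the bench; its key is key2.
- key0_top (a point): Centre of the top face of the left (+y) blue key, a round cap 28 mm across in a black collar 42 mm across and 10 mm high; the top face is 90 mm above the bench when up, 83 mm when fully down. It moves with the key.
- key1_top (a point): Centre of the top face of the middle blue key, a round cap 28 mm across in a black collar 42 mm across and 10 mm high; the top face is 90 mm above the bench when up, 83 mm when fully down. It moves with the key.
- key2_top (a point): Centre of the top face of the right (-y) blue key, a round cap 28 mm across in a black collar 42 mm across and 10 mm high; the top face is 90 mm above the bench when up, 83 mm when fully down. It moves with the key.
- key0 (a joint): Travel of the left blue key: 0 up, 0.007 m fully down. About 2.5 N moves it downward and it stays where it is left (it does not spring back).
- key1 (a joint): Travel of the middle blue key: 0 up, 0.007 m fully down. About 2.5 N moves it downward and it stays where it is left (it does not spring back).
- key2 (a joint): Travel of the right blue key: 0 up, 0.007 m fully down. About 2.5 N moves it downward and it stays where it is left (it does not spring back).
- tube: Clear glass sample tube, 16 mm across, with an orange stopper 22 mm across, loose in one of the three ports (any of them); 84 mm long, of which 54 mm stands above the block. Origin at the centre of its lower end, 30 mm down in the port. 30 g.
- plug0: Black blanking plug, loose in another port: 16 mm shank, 26 mm cap, 14 mm of it above the block. Origin at its lower end. 40 g.
- plug1: The other black blanking plug, same size, in the remaining port.
- power: Grey power box, fixed, left or right of the unit: 170 mm along x, 100 mm along y, 60 mm high; origin at centre of underside, x away from the robot (within 0.3 rad). The orange rocker sits at x = -30 mm, y = 0, in a black surround 76 x 42 mm, 6 mm high; two round sockets at x = +58 mm.
- rocker_press (a point): Push point: mid top face of the rocker's raised far half, 20 mm from the pivot along the box's +x; moves with it. Rocker 28 mm wide, each half 30 mm long, top faces in a shallow V; pivot 74 mm above the bench. Off: near half level, far half slopes up to 87 mm above the bench at its end. On: far half level, its top 74 mm above the bench.
- rocker (a joint): Rocker angle: 0 (to 0.05) off, 0.44 rad fully on; grows as the raised far half is pushed down. About 2 N at the push point moves it, and it stays where it is left.
- pendant: White run controller, fixed, on the other side of the unit from the power box: 170 mm along x, 100 mm along y, 60 mm high; origin at centre of underside, x away from the robot (within 0.3 rad). Green start button at x = -40 mm (nearer the robot), red stop button at x = +40 mm.
- start_top (a point): Centre of the top face of the green start button, 28 mm across in a black collar 44 mm across and 12 mm high; about 82 mm above the bench when up, moving with the button.
- start (a joint): Travel of the green button: 0 up, 0.006 m fully in; sprung, about 5 N at the bottom.
- stop_top (a point): Centre of the top face of the red stop button, same size; not to be pressed.
- stop (a joint): Travel of the red button: 0 up, 0.006 m fully in; sprung.
- jar: Small amber jar with a white cap, 40 mm across, 65 mm high, standing on the bench beyond the boxes. Origin at the centre of its underside. 120 g.
Things that resemble listed ones, but are neither listed nor needed, are in the scene too. Several things look just like the jar: the one meant starts farthest from the robot's base.

How it is judged (in metres and radians):
On the way, in this order (a step that is already met when the one before it is completed fails the run):
1. the power rocker is tipped fully on (value of joint rocker above 0.36 rad), for 0.1 s.
2. the blue key in front of the port with the glass tube is fully down, the others up (value of joint rocker above 0.36 rad and ((horizontal distance between tube and port0 below 0.02 m and value of joint key0 above 0.005 m and value of joint each of key1, key2 below 0.002 m) or (horizontal distance between tube and port1 below 0.02 m and value of joint key1 above 0.005 m and value of joint each of key0, key2 below 0.002 m) or (horizontal distance between tube and port2 below 0.02 m and value of joint key2 above 0.005 m and value of joint each of key0, key1 below 0.002 m))), for 0.1 s.
3. the green start button is pressed in, with the power on and the right key down (all of step 2 and value of joint start above 0.0045 m), for 0.05 s.
At the end, for the whole second after the job is handed in: Rocker on (over 0.36 of 0.44 rad), the key in front of the glass tube's port down by over 5 of 7 mm, the other two keys up (under 2 mm), both buttons sprung back (under 1.5 mm), tube, plugs and jar at rest within 12 mm of where they began (all of step 2 and value of joint each of start, stop below 0.0015 m and distance of each of tube, plug0, plug1, jar from where it was at the start of the episode below 0.012 m and linear speed of each of tube, plug0, plug1, jar below 0.03 m/s); the robot touches nothing.
It fails at once if the tube, a plug or the jar is lifted, shifted or knocked (over 12 mm from its start, or tilted over 0.3 rad) (distance of any of tube, plug0, plug1, jar from where it was at the start of the episode above 0.012 m or angle between any of tube, plug0, plug1, jar's own z axis and vertical above 0.3 rad).
It fails at once if a key is pushed (over 3 mm) that is not the one in front of the port with the glass tube ((value of joint key0 above 0.003 m and not (horizontal distance between tube and port0 below 0.02 m)) or (value of joint key1 above 0.003 m and not (horizontal distance between tube and port1 below 0.02 m)) or (value of joint key2 above 0.003 m and not (horizontal distance between tube and port2 below 0.02 m))).
It fails at once if a key is pushed (over 3 mm) before the power is switched on (value of joint rocker below 0.3 rad and value of joint any of key0, key1, key2 above 0.003 m).
It fails at once if the green start button is pressed (over 3 mm) before a key has been latched down (value of joint start above 0.003 m and value of joint each of key0, key1, key2 below 0.004 m).
It fails at once if the red stop button is pressed (over 3 mm) (value of joint stop above 0.003 m).
It also fails if it takes over 48 s, if anything falls off the work surface, if the arm or the gripper's body presses on something with over 40 N, if the wrist force passes 120 N, or if a joint passes its speed limit or range.

## Working session

There is one attempt and no reset: what is moved stays moved. The work goes in short steps, Python scripts to look and compute and a shell command to move; the robot and the scene stay as the last step left them, time stands still between calls to the robot, and variables do not carry over. Pictures are saved under pics/ and viewed, at most 10 in all, crops included, and the job is handed in when it is done.

```bash
ls; mkdir -p pics; cat > h.py <<'E'
import numpy as np, cv2
from scipy.spatial.transform import Rotation as R
from cell import env, eyes
E
python3 - <<'E'
from h import *
s=env.get_state(); print(s)
for n in("top","side"):
    f=eyes.grab_frame(n); cv2.imwrite(f"pics/{n}.png",f["img"][:,:,::-1]); np.save(n+".npy",f,allow_pickle=True)
    print({k:v for k,v in f.items() if k!="img"})
E
```

```text
pics
{'time_s': 0.0, 'joint_pos': array([ 1.19940973,  0.43523285,  0.02496802,  1.57409461, -0.01159383,
        1.13398049, -0.07511793]), 'joint_velocities': array([-0.00159033,  0.00113549,  0.0003683 , -0.00133413, -0.00087169,
       -0.00109642, -0.00119279]), 'tau': array([-5.91437893e-04, -6.70482802e+01,  1.02497589e+00, -3.16217172e+01,
        1.56045298e-02,  1.24147764e-02, -1.16368406e-05]), 'tcp_pos': array([ 165.79030971, -602.09294958,  230.52073577]), 'tool_rot': array([-3.11176514e+00, -4.20608777e-01,  5.56703448e-04]), 'ft_force': array([-0.46369625, -1.02556838,  0.50340684]), 'wrist_torque': array([-0.01300945, -0.02263451,  0.03074941]), 'gripper_force': 0.0, 'grip_width': 85.44412257638508}
{'vertical_fov': 43.74505473150205, 'cx': 316.251133816981, 'cy': 208.4525850177884, 'eye': array([ 360.53457694,    6.47443727, 1172.79842887]), 'orientation': array([-2.10930907,  2.14168863, -0.2225403 ])}
{'vertical_fov': 47.126518634433914, 'cx': 310.4907204749863, 'cy': 200.32477511923906, 'eye': array([ 253.10079437, -597.89237974,  784.72087476]), 'orientation': array([-2.29855769,  0.63520581, -0.22804451])}
```

View pics/top.png

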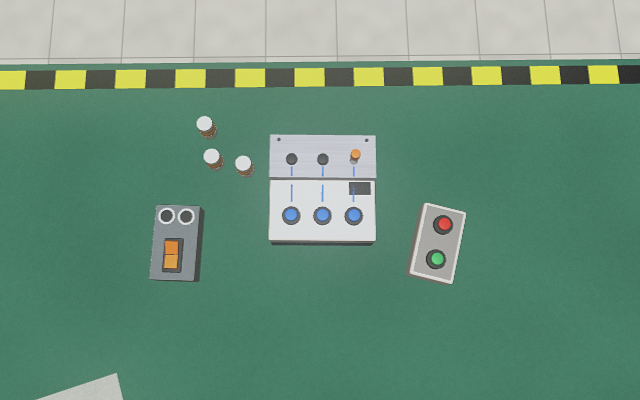

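View pics/side.png

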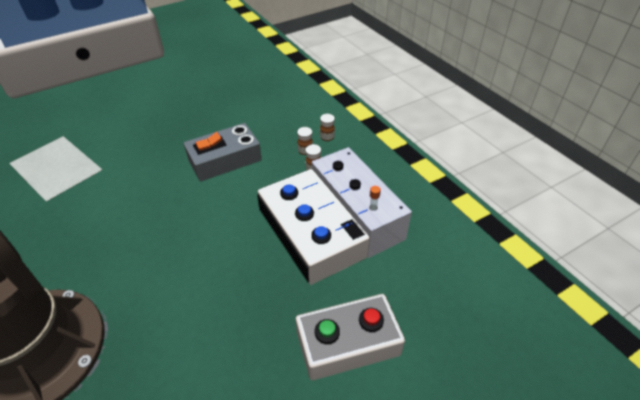

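Top view: the orange rocker is at (172,254) in the power box on the left, and the blue keys are at (291,215), (322,215) and (354,215). The orange-stoppered tube is at (355,156) in the right port, so the key is key2 at (354,215). Green is at (437,259) and red at (443,225). The three jars at (204,124), (211,157) and (243,163) stay untouched. The side view agrees: tube at (375,195), key2 at (321,234).

```bash
cat >> h.py <<'E'
def cam(f,T=None):
    fl=200/np.tan(np.radians(f["vertical_fov"])/2)
    if T is None: return fl,R.from_rotvec(f["orientation"]).as_matrix(),np.array(f["eye"])
    return fl,T[:3,:3],T[:3,3]
def ray(f,u,v,z,T=None):
    fl,M,e=cam(f,T); d=M@np.array([(u-f["cx"])/fl,(v-f["cy"])/fl,1]); return e+d*(z-e[2])/d[2]
RG=dict(blue=((100,120,60),(125,255,255)),green=((45,120,110),(75,255,255)),red=((172,150,100),(180,255,255)),orange=((8,150,140),(22,255,255)))
def blobs(f,c,amin=40):
    m=cv2.inRange(cv2.cvtColor(f["img"],cv2.COLOR_RGB2HSV),*map(np.array,RG[c]))
    n,_,st,ce=cv2.connectedComponentsWithStats(m)
    return [(ce[i],st[i]) for i in range(1,n) if st[i][4]>=amin]
E
python3 - <<'E'
from h import *
Z=dict(blue=90,green=82,red=82,orange=78)
for n in("top","side"):
    f=np.load(n+".npy",allow_pickle=True).item()
    for c in Z:
        for ce,st in blobs(f,c): print(n,c,ce.round(1),st,ray(f,*ce,Z[c]).round(0))
E
```

```text
top blue [290.5 214.4] [285 209  12  12 115] [561.  46.  90.]
top blue [322.2 214.6] [317 209  12  12 111] [560. -24.  90.]
top blue [353.8 214.7] [348 209  12  12 113] [559. -93.  90.]
top green [437.  258.1] [431 253  13  12 106] [ 460. -274.   82.]
top orange [170.9 254.1] [164 241  14  28 342] [479. 309.  78.]
side blue [39.2  9.3] [ 18   0  42  22 734] [ 228. 1341.   90.]
side blue [85.4  4.3] [ 69   0  35  11 316] [ 382. 1291.   90.]
side blue [288.5 189.7] [282 185  14  11 115] [556.  42.  90.]
side blue [303.9 210.1] [297 205  15  11 128] [554. -28.  90.]
side blue [321.  232.3] [314 227  15  12 145] [553. -97.  90.]
side green [326.6 327.1] [319 320  16  15 191] [ 457. -274.   82.]
side orange [208.4 140.9] [196 133  25  16 173] [474. 308.  78.]
side orange [374.9 189.6] [371 187   9   6  48] [722. -46.  78.]
```

```bash
python3 - <<'E'
from h import *
f=np.load("top.npy",allow_pickle=True).item()["img"]
a=cv2.resize(f[190:295,140:215],None,fx=5,fy=5,interpolation=cv2.INTER_CUBIC)
b=cv2.resize(f[130:235,270:380],None,fx=3.8,fy=5,interpolation=cv2.INTER_CUBIC)
cv2.imwrite("pics/crop.png",np.hstack([a,b])[:,:,::-1])
E
```

```text
(no output)
```

View pics/crop.png

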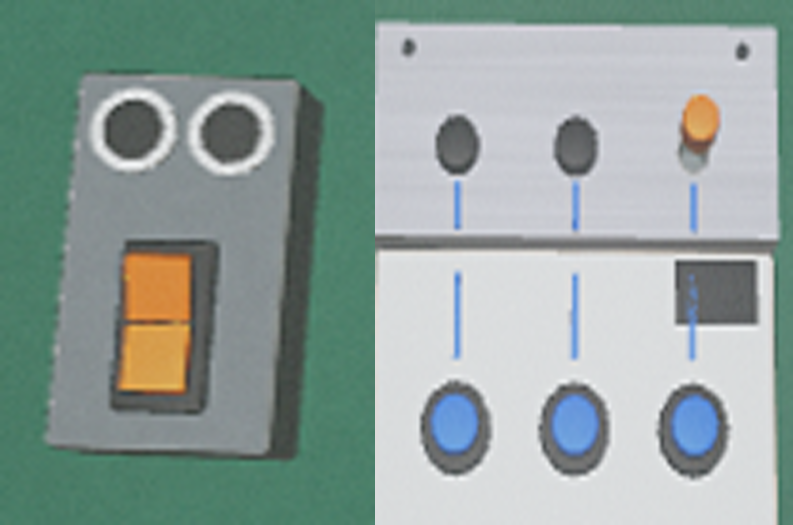

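The crop confirms it: the tube stands in the right-hand port, and the blue line from it runs straight to the right key (key2). The rocker's far half is the raised one. Setting out, with fingers closing.

```bash
cat >> h.py <<'E'
def go(*p):
    s=env.get_state(); M=R.from_rotvec(s["tool_rot"]).as_matrix()
    print("t",s["time_s"],"tcp",s["tcp_pos"].round(1),"F",s["ft_force"].round(1),"w",round(s["grip_width"],1),"q",s["joint_pos"].round(2))
    print("tool shift",(M.T@(np.array(p)-s["tcp_pos"])).round(1), "toolx",M[:,0].round(3),"z",M[:,2].round(3))
E
python3 -m inch '[[[0,0,0],[30,-23,0],1],[[0,0,0],[30,-23,0],1],[[0,0,0],[30,-23,0],1],[[0,0,0],[30,-23,0],1],[[0,0,0],[30,-23,0],1]]' 20
python3 -c "
from h import *
f=np.load('top.npy',allow_pickle=True).item()
print(ray(f,171.4,247.4,81),ray(f,156,205,60),ray(f,149,279,60))
go(430,-100,230)"
```

```text
time_s: 0.52
tcp_pos: [280.6, -450.1, 231.0]
tool_rot: [-3.113, -0.42, 0.0]
ft_force: [0.8, 0.8, -0.1]
grip_width: 25.2
gripper_force: 0.0
[492.95031049 308.02709612  81.        ] [592.71806701 352.48448309  60.        ] [426.22386351 360.28343892  60.        ]
t 0.5167 tcp [ 280.6 -450.1  231. ] F [ 0.8  0.8 -0.1] w 25.2 q [ 0.95  0.28 -0.05  1.8   0.01  1.06 -0.4 ]
tool shift [ 236.9 -298.     1.1] toolx [ 0.964  0.265 -0.   ] z [-0.  0. -1.]
```

```bash

python3 -m inch '[[[0,0,0],[24,-30,0],1],[[0,0,0],[24,-30,0],1],[[0,0,0],[24,-30,0],1],[[0,0,0],[24,-30,0],1],[[0,0,0],[24,-30,0],1]]'
python3 -m inch '[[[0,0,0],[24,-30,0],1],[[0,0,0],[24,-30,0],1],[[0,0,0],[24,-30,0],1],[[0,0,0],[24,-30,0],1],[[0,0,0],[24,-30,0],1]]' >/dev/null
python3 -c "
from h import *
go(495,307,230)"
```

```text
time_s: 0.93
tcp_pos: [356.1, -273.5, 231.2]
tool_rot: [3.113, 0.421, -0.0]
ft_force: [0.6, -0.1, -0.4]
grip_width: -0.0
gripper_force: 0.0
t 1.35 tcp [431.9 -97.1 231.3] F [ 1.3 -0.9  0.2] w -0.1 q [ 0.39  0.16 -0.33  1.97  0.06  1.02 -1.27]
tool shift [ 168.  -372.9    1.2] toolx [ 0.964  0.265 -0.   ] z [-0. -0. -1.]
```

```bash

python3 -m inch '[[[0,0,0],[15,-34,0],1],[[0,0,0],[15,-34,0],1],[[0,0,0],[15,-34,0],1],[[0,0,0],[15,-34,0],1],[[0,0,0],[15,-34,0],1]]' >/dev/null
python3 -m inch '[[[0,0,0],[15,-34,0],1],[[0,0,0],[15,-34,0],1],[[0,0,0],[15,-34,0],1],[[0,0,0],[15,-34,0],1],[[0,0,0],[15,-34,0],1]]'
python3 - <<'E'
from h import *
go(495,307,130)
s=env.get_state(); f=eyes.grab_frame("wrist"); cv2.imwrite("pics/w1.png",f["img"][:,:,::-1])
T=np.eye(4); T[:3,:3]=R.from_rotvec(s["tool_rot"]).as_matrix(); T[:3,3]=s["tcp_pos"]; T=T@f["hand_eye"]
for ce,st in blobs(f,"orange",200): print(ce.round(),st,ray(f,*ce,79,T).round(1))
E
```

```text
time_s: 2.18
tcp_pos: [486.0, 270.3, 230.9]
tool_rot: [3.113, 0.42, -0.001]
ft_force: [1.3, 0.7, -0.3]
grip_width: -0.2
gripper_force: 0.0
t 2.1833 tcp [486.  270.3 230.9] F [ 1.3  0.7 -0.3] w -0.2 q [-0.23  0.38 -0.51  1.71  0.2   1.11 -2.1 ]
tool shift [ 18.5 -33.  100.9] toolx [ 0.964  0.265 -0.001] z [-0.    -0.001 -1.   ]
[276. 181.] [ 256  149   42   64 1626] [480.3 309.8  79. ]
```

View pics/w1.png

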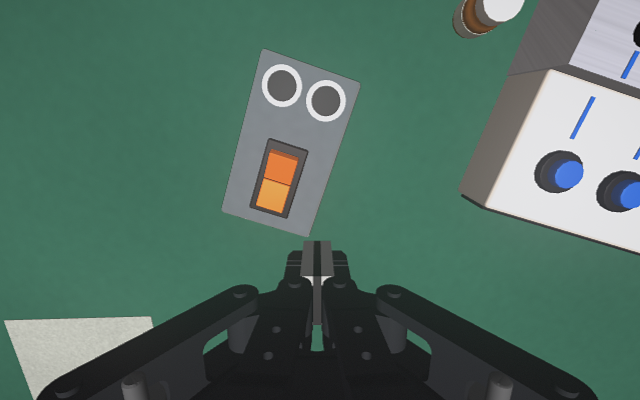

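The wrist view shows the rocker at (276,181), seam at about (276,182), and the raised far half centred near (282,166).

```bash

python3 - <<'E'
from h import *
s=env.get_state(); f=eyes.grab_frame("wrist")
T=np.eye(4); T[:3,:3]=R.from_rotvec(s["tool_rot"]).as_matrix(); T[:3,3]=s["tcp_pos"]; T=T@f["hand_eye"]
p=ray(f,276,182,74,T); print(p, ray(f,282,166,81,T), ray(f,262,49,60,T)-ray(f,222,211,60,T))
x=ray(f,262,49,60,T)-ray(f,222,211,60,T); x/=np.linalg.norm(x); g=p+21*x; print(g); go(g[0],g[1],130)
E
```

```text
[476.30688878 319.84302233  74.        ] [494.96939716 317.52964645  81.        ] [166.07169031  -5.66612909   0.        ]
[497.29467664 319.12694896  74.        ]
t 2.2833 tcp [484.9 275.7 231. ] F [-0.9  0.7 -0.7] w -0.2 q [-0.23  0.38 -0.51  1.71  0.2   1.11 -2.1 ]
tool shift [ 23.8 -38.  101.2] toolx [0.962 0.273 0.   ] z [-0.001  0.004 -1.   ]
```

The pose settled by 5 mm after the picture was taken, so those pixels don't match the second pose. The first reading agrees with the top view, so I'll use (496,308).

```bash

python3 -m inch '[[[0,0,0],[10,-14,25],1],[[0,0,0],[9,-14,25],1],[[0,0,0],[0,0,30],1],[[0,0,0],[0,0,0],1],[[0,0,0],[0,0,0],1]]'
python3 - <<'E'
from h import *
s=env.get_state(); f=eyes.grab_frame("wrist"); cv2.imwrite("pics/w2.png",f["img"][:,:,::-1])
T=np.eye(4); T[:3,:3]=R.from_rotvec(s["tool_rot"]).as_matrix(); T[:3,3]=s["tcp_pos"]; T=T@f["hand_eye"]
for ce,st in blobs(f,"orange",200): print(ce.round(),st,ray(f,*ce,79,T).round(1))
h=cv2.cvtColor(f["img"],cv2.COLOR_RGB2HSV)
m=cv2.inRange(h,(8,150,140),(15,255,255)); m2=cv2.inRange(h,(16,100,140),(25,255,255))
for k,z in((m,81),(m2,74)):
    q=cv2.moments(k,True); u,v=q["m10"]/q["m00"],q["m01"]/q["m00"]; print(q["m00"],u,v,ray(f,u,v,z,T).round(1))
go(496,308,95)
E
```

```text
time_s: 2.7
tcp_pos: [496.0, 299.5, 150.1]
tool_rot: [3.111, 0.421, -0.006]
ft_force: [-0.3, 0.1, 0.4]
grip_width: -0.0
gripper_force: 0.0
[298. 222.] [ 270  187   58   75 2365] [484.2 310.9  79. ]
1679.0 300.9410363311495 215.3567599761763 [490.8 310.2  81. ]
686.0 290.13702623906704 239.4402332361516 [467.2 312.9  74. ]
t 2.75 tcp [497.  300.1 151.7] F [0.1 0.9 0.2] w -0.1 q [-0.29  0.49 -0.48  1.75  0.27  0.97 -2.18]
tool shift [ 1.2 -7.9 56.7] toolx [ 0.964  0.265 -0.001] z [-0.001 -0.001 -1.   ]
```

View pics/w2.png

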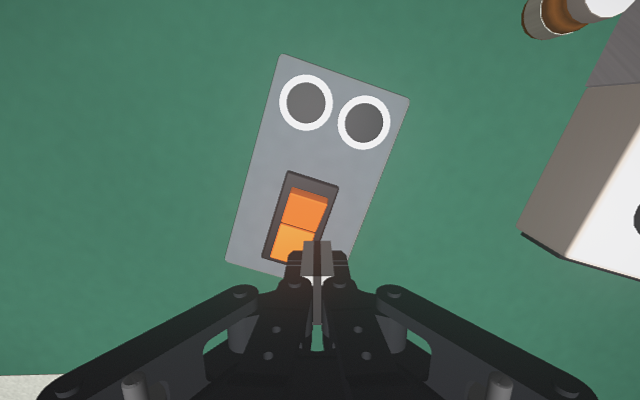

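The closer view puts the seam at about (297,228) and the raised half's centre at about (304,210), which gives (495,309). Pressing down there.

```bash

python3 -m inch '[[[0,0,0],[1,-9,20],1],[[0,0,0],[0,0,20],1],[[0,0,0],[0,0,15],1],[[0,0,0],[0,0,7],1],[[0,0,0],[0,0,4],1]]'
python3 -m inch '[[[0,0,0],[0,0,4],1],[[0,0,0],[0,0,4],1],[[0,0,0],[0,0,2],1],[[0,0,0],[0,0,2],1],[[0,0,0],[0,0,0],1]]'
python3 -c "
from h import *
go(496,308,72)"
```

```text
time_s: 3.17
tcp_pos: [496.2, 309.4, 86.1]
tool_rot: [-3.113, -0.42, -0.002]
ft_force: [0.6, -0.0, 0.2]
grip_width: -0.1
gripper_force: 0.0
time_s: 3.58
tcp_pos: [496.4, 310.0, 74.2]
tool_rot: [-3.113, -0.42, -0.003]
ft_force: [1.9, -0.8, 3.5]
grip_width: -0.2
gripper_force: 1.6
t 3.5833 tcp [496.4 310.   74.2] F [ 1.9 -0.8  3.5] w -0.2 q [-0.34  0.59 -0.45  1.81  0.33  0.82 -2.25]
tool shift [-1.   1.8  2.2] toolx [0.964 0.265 0.002] z [ 0.002  0.001 -1.   ]
```

```bash

python3 -m inch '[[[0,0,0],[0,0,1],1],[[0,0,0],[0,0,1],1],[[0,0,0],[0,0,1],1],[[0,0,0],[0,0,0],1],[[0,0,0],[0,0,0],1]]'
python3 -c "
from h import *
go(496,308,72)"
```

```text
time_s: 4.0
tcp_pos: [496.5, 310.1, 73.8]
tool_rot: [-3.113, -0.42, -0.005]
ft_force: [-6.6, -8.2, 33.0]
grip_width: 0.6
gripper_force: 16.9
t 4.0 tcp [496.5 310.1  73.8] F [-6.6 -8.2 33. ] w 0.6 q [-0.34  0.59 -0.44  1.81  0.34  0.81 -2.26]
tool shift [-1.1  1.9  1.8] toolx [0.964 0.265 0.003] z [ 0.003  0.001 -1.   ]
```

The rocker has bottomed out at 33 N with the tip at 74 mm. I'll lift off and check.

```bash

python3 -m inch '[[[0,0,0],[0,0,-20],1],[[0,0,0],[0,0,-30],1],[[0,0,0],[0,0,-30],1],[[0,0,0],[0,0,0],1],[[0,0,0],[0,0,0],1]]'
python3 - <<'E'
from h import *
f=eyes.grab_frame("wrist"); cv2.imwrite("pics/w3.png",f["img"][120:320,180:440,::-1])
go(556,-95,150)
E
```

```text
time_s: 4.42
tcp_pos: [496.3, 310.6, 152.2]
tool_rot: [-3.112, -0.421, -0.005]
ft_force: [0.6, 0.3, -0.9]
grip_width: -0.0
gripper_force: 0.0
t 4.4667 tcp [495.6 309.8 150.7] F [-0.8  0.6 -0.1] w -0.3 q [-0.31  0.5  -0.48  1.74  0.27  0.97 -2.2 ]
tool shift [-49.3 406.3   0.6] toolx [0.964 0.266 0.001] z [ 0.001  0.    -1.   ]
```

View pics/w3.png

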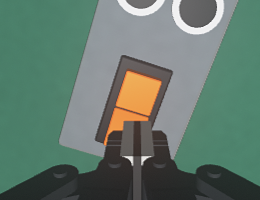

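The rocker has tipped: the far half at crop (140,92) is now the lighter, level face and the near half is darker. Next, over to key2, stopping short of it for a look.

```bash

python3 -m inch '[[[0,0,0],[-6,36,-10],1],[[0,0,0],[-6,36,0],1],[[0,0,0],[-6,36,0],1],[[0,0,0],[-6,36,0],1],[[0,0,0],[-6,36,0],1]]' >/dev/null
python3 -m inch '[[[0,0,0],[-6,36,0],1],[[0,0,0],[-6,36,0],1],[[0,0,0],[-6,36,0],1],[[0,0,0],[-6,36,0],1],[[0,0,0],[-6,36,0],1]]' >/dev/null
python3 -m inch '[[[0,0,0],[0,36,0],1],[[0,0,0],[0,10,0],1],[[0,0,0],[0,0,0],1],[[0,0,0],[0,0,0],1],[[0,0,0],[0,0,0],1]]' 
python3 - <<'E'
from h import *
s=env.get_state(); f=eyes.grab_frame("wrist"); cv2.imwrite("pics/w4.png",f["img"][:,:,::-1])
T=np.eye(4); T[:3,:3]=R.from_rotvec(s["tool_rot"]).as_matrix(); T[:3,3]=s["tcp_pos"]; T=T@f["hand_eye"]
for ce,st in blobs(f,"blue",300): print(ce.round(),st,ray(f,*ce,90,T).round(1))
go(556,-95,100)
E
```

```text
time_s: 5.72
tcp_pos: [544.9, -96.0, 159.5]
tool_rot: [-3.112, -0.423, 0.002]
ft_force: [-0.2, 0.2, 0.9]
grip_width: 0.3
gripper_force: 0.0
[147.  59.] [141  29  13  61 332] [614.6  34.9  90. ]
[122. 137.] [ 103  117   39   40 1191] [561.5  45.7  90. ]
[223. 166.] [ 205  148   38   37 1099] [560.2 -23.9  90. ]
[319. 194.] [ 301  177   37   35 1024] [558.9 -93.6  90. ]
t 5.7667 tcp [545.  -95.8 159.8] F [0.2 0.6 0. ] w -0.2 q [ 0.39  0.43 -0.42  1.81  0.21  0.95 -1.42]
tool shift [10.8  2.3 59.8] toolx [ 0.963  0.268 -0.001] z [-0.001  0.001 -1.   ]
```

View pics/w4.png

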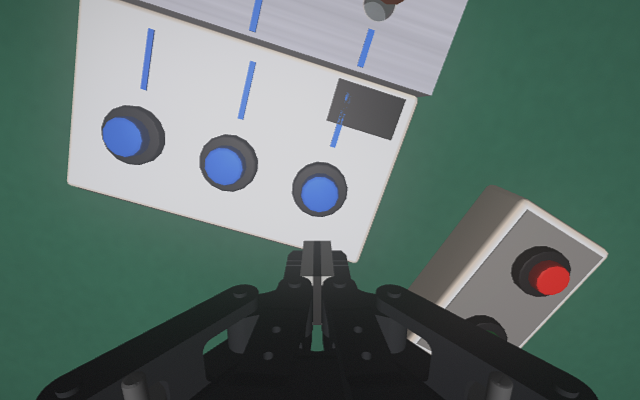

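Key2 is at pixel (319,194), which gives (559,-94), and the glass tube is visible at (378,8) beyond its line. Pressing it.

```bash

python3 -m inch '[[[0,0,0],[7,1,10],1],[[0,0,0],[7,1,20],1],[[0,0,0],[0,0,20],1],[[0,0,0],[0,0,10],1],[[0,0,0],[0,0,5],1]]' >/dev/null
python3 -m inch '[[[0,0,0],[0,0,4],1],[[0,0,0],[0,0,4],1],[[0,0,0],[0,0,2],1],[[0,0,0],[0,0,1],1],[[0,0,0],[0,0,0],1]]'
python3 -m inch '[[[0,0,0],[0,0,1],1],[[0,0,0],[0,0,1],1],[[0,0,0],[0,0,1],1],[[0,0,0],[0,0,0],1],[[0,0,0],[0,0,0],1]]'
```

```text
time_s: 6.6
tcp_pos: [559.9, -95.8, 84.7]
tool_rot: [3.113, 0.421, 0.001]
ft_force: [-0.3, 0.7, -0.2]
grip_width: -0.0
gripper_force: 0.0
time_s: 7.02
tcp_pos: [560.1, -96.1, 82.8]
tool_rot: [3.112, 0.42, 0.002]
ft_force: [-4.9, 1.1, 16.0]
grip_width: -0.1
gripper_force: 7.8
```

Key2 has bottomed out at 82.8 mm with 16 N. Lifting and moving to the start button.

```bash

python3 -m inch '[[[0,0,0],[0,0,-20],1],[[0,0,0],[0,0,-30],1],[[0,0,0],[0,0,-25],1],[[0,0,0],[-26,24,0],1],[[0,0,0],[-26,24,0],1]]' >/dev/null
python3 -m inch '[[[0,0,0],[-26,24,0],1],[[0,0,0],[-26,24,0],1],[[0,0,0],[-26,24,0],1],[[0,0,0],[-26,25,0],1],[[0,0,0],[0,0,0],1]]' >/dev/null
python3 -m inch '[[[0,0,0],[0,0,0],1],[[0,0,0],[0,0,0],1],[[0,0,0],[0,0,0],1],[[0,0,0],[0,0,0],1],[[0,0,0],[0,0,0],1]]'
python3 - <<'E'
from h import *
s=env.get_state(); f=eyes.grab_frame("wrist"); cv2.imwrite("pics/w5.png",f["img"][:,:,::-1])
T=np.eye(4); T[:3,:3]=R.from_rotvec(s["tool_rot"]).as_matrix(); T[:3,3]=s["tcp_pos"]; T=T@f["hand_eye"]
for c,z in(("blue",83),("green",82)):
  for ce,st in blobs(f,c,300): print(c,ce.round(),st,ray(f,*ce,z,T).round(1))
go(458,-274,100)
E
```

```text
time_s: 8.27
tcp_pos: [448.4, -276.0, 156.3]
tool_rot: [-3.113, -0.424, -0.0]
ft_force: [-0.6, 0.3, 0.1]
grip_width: -0.2
gripper_force: 0.0
green [320. 196.] [302 178  36  35 899] [ 459.9 -274.7   82. ]
t 8.3167 tcp [ 448.3 -276.2  156.3] F [0.8 0.4 0.1] w -0.1 q [ 0.75  0.39 -0.39  1.88  0.18  0.91 -1.03]
tool shift [10.   0.5 56.3] toolx [0.964 0.267 0.   ] z [ 0.  0. -1.]
```

View pics/w5.png

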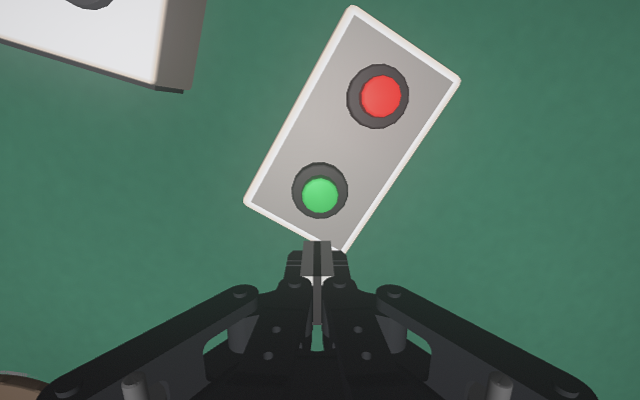

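The green button is at (320,196), which gives (460,-275); red is at (381,97), well clear. Pressing green.

```bash

python3 -m inch '[[[0,0,0],[6,1,10],1],[[0,0,0],[6,1,20],1],[[0,0,0],[0,0,20],1],[[0,0,0],[0,0,15],1],[[0,0,0],[0,0,5],1]]' >/dev/null
python3 -m inch '[[[0,0,0],[0,0,4],1],[[0,0,0],[0,0,3],1],[[0,0,0],[0,0,2],1],[[0,0,0],[0,0,1],1],[[0,0,0],[0,0,0],1]]'
python3 -m inch '[[[0,0,0],[0,0,1],1],[[0,0,0],[0,0,1],1],[[0,0,0],[0,0,0],1],[[0,0,0],[0,0,0],1],[[0,0,0],[0,0,0],1]]'
```

```text
time_s: 9.15
tcp_pos: [460.0, -275.6, 76.8]
tool_rot: [3.113, 0.421, 0.001]
ft_force: [-1.6, 3.0, 4.0]
grip_width: -0.2
gripper_force: 2.2
time_s: 9.57
tcp_pos: [460.2, -275.8, 75.9]
tool_rot: [3.112, 0.421, 0.002]
ft_force: [-6.1, 4.4, 18.9]
grip_width: 0.2
gripper_force: 9.3
```

The button is fully in at 75.9 mm with 19 N. I'll retract and check the scene.

```bash

python3 -m inch '[[[0,0,0],[0,0,-20],1],[[0,0,0],[0,0,-35],1],[[0,0,0],[0,0,-40],1],[[0,0,0],[0,0,-10],1],[[0,0,0],[0,0,0],1]]' >/dev/null
python3 -m inch '[[[0,0,0],[-25,25,0],1],[[0,0,0],[-25,25,0],1],[[0,0,0],[-25,25,0],1],[[0,0,0],[-25,25,0],1],[[0,0,0],[-25,25,0],1]]' >/dev/null
python3 -m inch '[[[0,0,0],[-25,25,0],1],[[0,0,0],[-25,25,0],1],[[0,0,0],[-25,25,0],1],[[0,0,0],[0,0,0],1],[[0,0,0],[0,0,0],1]]'
python3 - <<'E'
from h import *
f=eyes.grab_frame("top"); g=f["img"]
cv2.imwrite("pics/t2.png",cv2.resize(g[100:300,140:480],None,fx=2.3,fy=2.3,interpolation=cv2.INTER_CUBIC)[:,:,::-1])
for c in("blue","green"): print([(ce.round(1),st[4]) for ce,st in blobs(f,c)])
E
```

```text
time_s: 10.82
tcp_pos: [317.5, -523.9, 177.9]
tool_rot: [-3.114, -0.413, 0.002]
ft_force: [-0.1, 0.2, -0.8]
grip_width: 0.1
gripper_force: 0.0
[(array([290.5, 214.4]), np.int32(114)), (array([322.2, 214.6]), np.int32(111)), (array([353.5, 215.2]), np.int32(109))]
[(array([436.9, 258.2]), np.int32(110))]
```

View pics/t2.png

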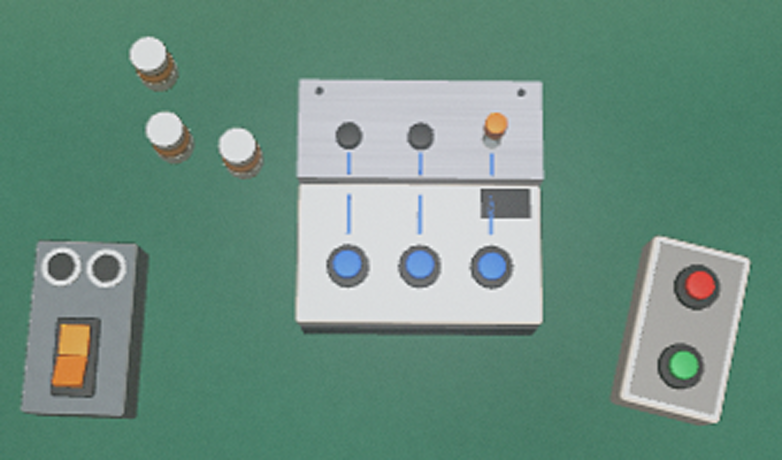

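The picture shows the rocker flipped (light far half at (73,339)), key2 sunk at (491,265), the green button back up, and the tube, plugs and jars where they were. Handing in.

```bash
python3 -c "
from h import *
print(env.close_job())"
```

```text
the job is handed in; nothing more can be done
None
```

The job is handed in: the power rocker was tipped on, the right-hand key (key2, in front of the tube's port) pushed fully down, and the green start button pressed and released, with nothing else seen to move; the hand-in gave no verdict.

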